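# Nest the handed ribbon-rack brackets in their trays

### The arm

A 6-joint arm with a two-finger parallel gripper is mounted at the origin on a cart in front of the work surface, level with it; the furniture and walls round the work are solid. World frame = base frame: x ahead of the robot, y to its left, z up, the work surface at z = 0. Lengths are in m, angles in degrees, forces in N, time in s.
With the tool pointing down it reaches from about 0.35 to 0.85 m from the base axis. Payload 8.1 kg.
Tool frame: the origin (TCP) lies at the very end of the fingers, on their centre line; the grasp point (between the pads) lies 19 mm behind it; z points along the fingers, y is the line along which they close (so a half turn about z gives the same grasp; the last joint's range is limited). The gripper opens to 93 mm and grips with 3 to 60 N. Pads are 15 mm wide; open, the fingers measure 128 mm over their backs; the gripper's body (75 mm by 188 mm) begins 65 mm behind the grasp point.
Start: joints at [-70.669, 7.471, 85.268, -0, 87.261, -4.893], TCP at [0.246, -0.547, 0.219] pointing down, gripper open.
Joint ranges: [-169.43, 169.43], [-51.17, 129.36], [1.28, 143.12], [-76.62, 256.62], [0, 156.53], [-152.29, 152.29]. Speed limits (degrees/s): [136.94, 136.94, 159.86, 180, 180, 180].

### API

Orientations are given as a 3x3 rotation matrix whose columns are the frame's x, y, z axes.
In Python, from rig import env gives the robot as it stands.
- The arm moves only by the tool step_arm, never from a script. Its argument "plan" is text: rows parted by semicolons, each of 4 numbers parted by spaces: the shift along the world's x, y, z in mm, then the turn about the world's z in rad. A call has 1 to 12 rows; each row is the pose to reach, as a shift and turn from the pose commanded when the call began; what a row does not reach only later rows make up. A row lasts 1/10 s, in which the tool goes at most 50 mm and 8.59 degrees, less where a joint would pass 70% of its speed; a pose out of reach is approached as far as the arm can. A call with a gripper value outside its range is refused whole. "gripper" is the finger opening in mm, from 0 to 93, set as the call begins (left out, the last holds). The fingers move at their own pace and stop on an object; "squeeze" is the grip in N (left out, the last holds). Time passes only in rows, so rows that repeat a pose let the fingers close. It gives the time, the measured TCP pose, the force, the opening and the grip force at its end, in the units of the state.
- env.read_state(): the state, without advancing time (a new reading comes with each control period).
- env.grab_frame(name): name is "scene" or "top" or "wrist"; returns a dict with "frame" (400x640x3 uint8, red, green, blue), "intrinsics" (3x3 intrinsics, pixels), "k1" (the pictures are not rectified: a ray, as slopes to the right and down, at radius r is drawn at 1 + k1 r^2 times it, then the intrinsics apply), "eye" and "attitude" of the camera in the world. Camera axes: x right, y down, z forward; pixel columns grow to the right and rows downward; lengths in m; the calibration is good to about 2 mm. A picture is of the moment at which its call begins. There is no depth.
- env.sign_off(): hands the job in; it is judged then, once.
The state is a dict: "t": time; "q": joint angles; "qd": joint speeds; "tau": joint torques, N m; "tcp_pos": TCP position; "ee_rot": TCP orientation; "ft_force": force on the tool from outside, world axes, zero at the start; "ft_torque": the same for the moment, N m; "gripper_width": opening from 0.0 (shut) to 1.0 (fully open); "finger_force": force on a finger pad.
Only numpy, scipy, OpenCV 4.12 (cv2) and the standard library are available. Lean on these libraries where they do the work, as an engineer would, in place of code of your own. Each camera call takes 0.05 s, during which the arm holds its last target. There are 200 camera calls.

### The job

Five dark grey ribbon-rack brackets stand mixed on the packing table round two board trays, one cut for left-hand and one for right-hand end brackets. So that the packers can take one of each hand for every rack, put both left-hand brackets into the nests of the left-hand tray and both right-hand brackets into those of the right-hand tray, one to a nest, upright and sitting flat on its floor. Leave the centre bracket, which has a flange on both sides, standing where it is.

Things in the scene. Friction and masses are not known exactly. Their poses are not given: they have to be found in the camera images.
- left_tray: Fixed brown board tray, 122 (x) x 161 (y) x 16 mm, with two white-floored nests 12 mm deep cut to a left-hand bracket's outline, 8 mm play: flange part at +x, narrow arm for the notched end at the -y side towards -x, raised land beside it. Origin: underside centre. Seated bracket's origin: x +9, y -59.5 or +22.5, z 4 mm, its x axis the same way as the tray's.
- right_tray: Fixed brown board tray, 122 (x) x 161 (y) x 16 mm, with two white-floored nests 12 mm deep cut to a right-hand bracket's outline, 8 mm play: flange part at +x, narrow arm for the notched end at the +y side towards -x, raised land beside it. Origin: underside centre. Seated bracket's origin: x +9, y +59.5 or -22.5, z 4 mm, its x axis the same way as the tray's.
- left_a: Dark grey left-hand bracket (like left_b): web 10 mm thick, 58 high, upright on the table, along its x from -54 (front, axle notch in the top) to +36 mm. Flat screw flange at the rear on one side only: x -16 to +36, y 5 to 42, 6 thick: on your left with the notch towards you. Origin: underside, mid-web; z up. 90 g; grip across the web (y) at x = 0, over 20 mm up. Either nest will do.
- left_b: Dark grey left-hand bracket (like left_a): web 10 mm thick, 58 high, upright on the table, along its x from -54 (front, axle notch in the top) to +36 mm. Flat screw flange at the rear on one side only: x -16 to +36, y 5 to 42, 6 thick: on your left with the notch towards you. Origin: underside, mid-web; z up. 90 g; grip across the web (y) at x = 0, over 20 mm up. Either nest will do.
- right_a: Dark grey right-hand bracket (like right_b): web 10 mm thick, 58 high, upright on the table, along its x from -54 (front, axle notch in the top) to +36 mm. Flat screw flange at the rear on one side only: x -16 to +36, y -5 to -42, 6 thick: on your right with the notch towards you. Origin: underside, mid-web; z up. 90 g; grip across the web (y) at x = 0, over 20 mm up. Either nest will do.
- right_b: Dark grey right-hand bracket (like right_a): web 10 mm thick, 58 high, upright on the table, along its x from -54 (front, axle notch in the top) to +36 mm. Flat screw flange at the rear on one side only: x -16 to +36, y -5 to -42, 6 thick: on your right with the notch towards you. Origin: underside, mid-web; z up. 90 g; grip across the web (y) at x = 0, over 20 mm up. Either nest will do.
- centre: Dark grey centre bracket of the rack: same web and notch as the end brackets, but a flange on BOTH sides (84 mm over them), a T from above. It belongs in neither tray. Origin: underside, mid-web, as on the others.
Not all that is in view belongs to the job. Leave any green or red look-alike of the left_a alone.

How it is judged:
By the outcome, as a careful person would: the job done as asked, in the order asked, and still so for the second after the job is handed in, with the robot touching nothing.
It also fails if it takes over 93 s, if anything falls off the work surface, if the arm or the gripper's body presses on something with over 40 N, if the wrist force passes 120 N, or if a joint passes its speed limit or range.

## Working session

There is one attempt and no reset: what is moved stays moved. The work goes in short steps, Python scripts to look and compute and a tool call to move; the robot and the scene stay as the last step left them, time stands still between calls to the robot, and variables do not carry over. Pictures are saved under pics/ and viewed, at most 14 in all, crops included, and the job is handed in when it is done.

Besides the shell and the picture viewer there is one more tool, called by a JSON object that holds its "op" and its "data". step_arm: Moves the arm, as the interface text tells. Its arguments: {"type":"object","properties":{"plan":{"type":"string"},"gripper":{"type":"number"},"squeeze":{"type":"number"}},"required":["plan"]}

```bash
mkdir -p pics; cat > h.py <<'E'
import numpy as np, cv2
from rig import env
def snap(n,f):
    d=env.grab_frame(n); cv2.imwrite(f'pics/{f}.png',cv2.cvtColor(d['frame'],cv2.COLOR_RGB2BGR))
    np.savez(f'pics/{f}.npz',K=d['intrinsics'],k1=d['k1'],eye=d['eye'],R=d['attitude'],im=d['frame']); return d
def load(f): return dict(np.load(f'pics/{f}.npz'))
def pix2w(c,uv,z):
    uv=np.atleast_2d(np.float64(uv)); K=np.array(c['K']); k=float(c['k1'])
    p=cv2.undistortPoints(uv.reshape(-1,1,2),K,np.array([k,0,0,0.])).reshape(-1,2)
    r=np.c_[p,np.ones(len(p))]@np.array(c['R']).T; e=np.array(c['eye'])
    return e+r*((np.broadcast_to(z,len(p))-e[2])/r[:,2])[:,None]
def w2pix(c,P):
    q=(np.atleast_2d(P)-c['eye'])@np.array(c['R']); s=q[:,:2]/q[:,2:]
    s=s*(1+float(c['k1'])*(s**2).sum(1,keepdims=True)); return s@np.array(c['K'])[:2,:2].T+np.array(c['K'])[:2,2]
E
python3 - <<'E'
from h import *
for n in('top','scene'):
    d=snap(n,n+'0'); print(n,d['intrinsics'],d['k1'],d['eye'],d['attitude'])
E
```

```text
top [[456.75397818   0.         320.58652099]
 [  0.         456.75397818 199.06470681]
 [  0.           0.           1.        ]] -0.01724131374347066 [ 0.37771733 -0.12635246  1.63195062] [[ 0.02106721 -0.99803234  0.05905609]
 [-0.99975963 -0.02067139  0.0073054 ]
 [-0.00607025 -0.0591958  -0.99822793]]
scene [[394.32605365   0.         318.20785523]
 [  0.         394.32605365 198.32453776]
 [  0.           0.           1.        ]] -0.020006470906959284 [-0.0607263  -1.22388026  0.67014791] [[ 0.88796665 -0.22117257  0.40323434]
 [-0.459401   -0.38540612  0.80025799]
 [-0.02158614 -0.89584866 -0.44383468]]
```

View pics/top0.png

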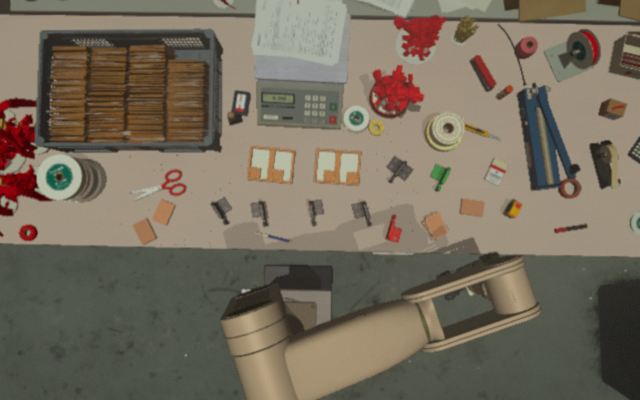

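View pics/scene0.png

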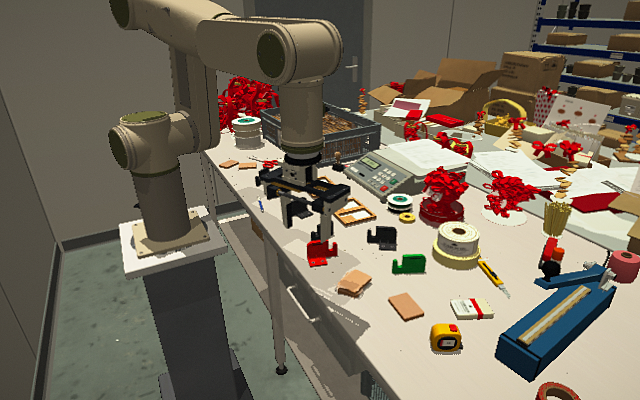

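The top view shows two trays at about (271,166) and (338,167), and five dark brackets at (220,210), (261,212), (316,211), (362,212) and (399,168). The green (441,176) and red (394,229) look-alikes are also in view. I'll enlarge that region.

```bash
python3 - <<'E'
import cv2
im=cv2.imread('pics/top0.png')
a=cv2.resize(im[140:240,200:360],None,fx=5,fy=5,interpolation=cv2.INTER_CUBIC)
b=cv2.resize(im[140:240,290:420],None,fx=6,fy=6,interpolation=cv2.INTER_CUBIC)
cv2.imwrite('pics/c1.png',a);cv2.imwrite('pics/c2.png',b)
E
```

```text
(no output)
```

View pics/c1.png

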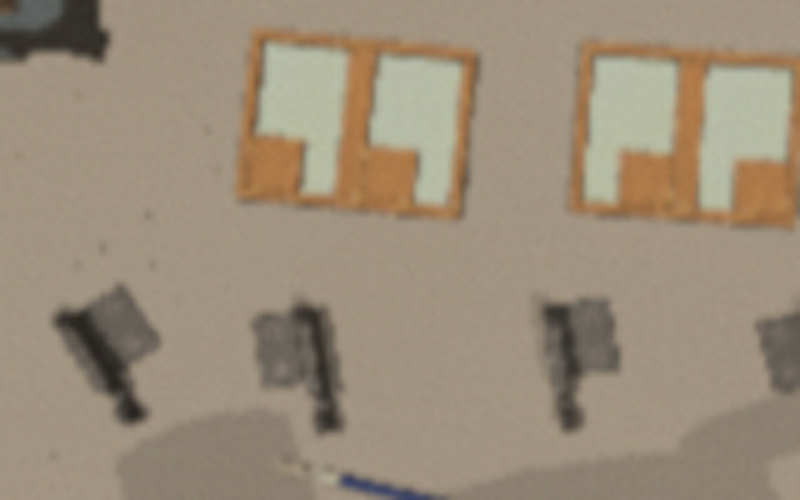

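View pics/c2.png

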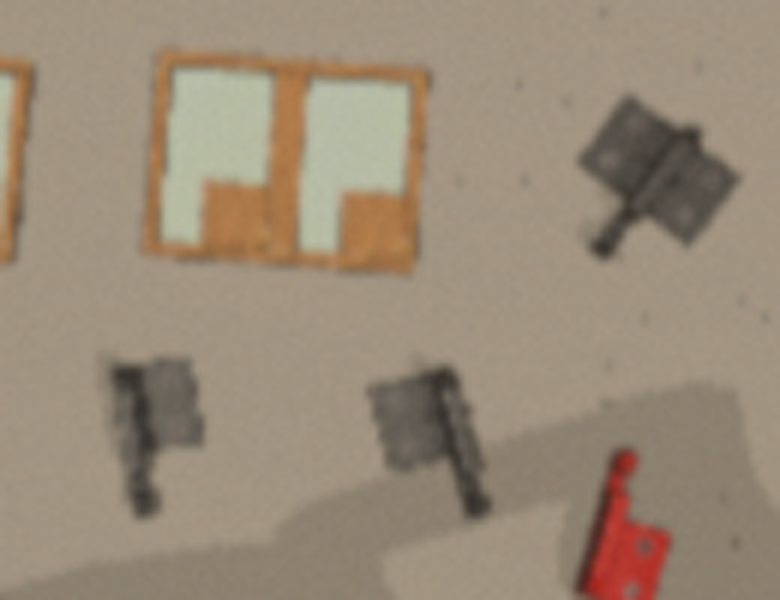

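```bash
cat > fit.py <<'E'
from h import *
from scipy.optimize import minimize
def box(x0,x1,y0,y1,z0,z1): return np.array([[x,y,z] for x in(x0,x1) for y in(y0,y1) for z in(z0,z1)])/1000.
def parts(s): return [box(-54,36,-5,5,0,58),box(-16,36,*sorted((5*s,42*s)),0,6)]
def Rz(a): return np.array([[np.cos(a),-np.sin(a),0],[np.sin(a),np.cos(a),0],[0,0,1]])
def render(c,P,x,y,a,off,shape,S=8,z=0.):
    m=np.zeros((shape[0]*S,shape[1]*S),np.uint8)
    for p in P:
        q=p@Rz(a).T+[x,y,z]; u=(w2pix(c,q)-off+.5)*S-.5
        cv2.fillConvexPoly(m,cv2.convexHull(np.round(u*16).astype(np.int32)),255,cv2.LINE_8,4)
    return cv2.resize(m,shape[::-1],interpolation=cv2.INTER_AREA)/255.
def fit(c,P,im,off,g0,z=0.):
    f=lambda p:np.abs(render(c,P,p[0]/100,p[1]/100,p[2]/10,off,im.shape,z=z)-im).mean()
    x0=np.array([g0[0]*100,g0[1]*100,g0[2]*10])
    r=min((minimize(f,x0+[0,0,d],method='Nelder-Mead',options=dict(initial_simplex=x0+[0,0,d]+np.array([[0,0,0],[2,0,0],[0,2,0],[0,0,2]]),xatol=.01)) for d in(-2,0,2)),key=lambda r:r.fun)
    return r.x/[100,100,10],r.fun/max(im.mean(),1e-6)
E
python3 - <<'E'
from fit import *
c=load('top0'); im=c['im'].astype(float).mean(2)
for n,cs in dict(L=[(250,30),(480,50),(461,220),(237,201)],R=[(583,40),None,None,(569,212)]).items():
    if n=='L': uv=np.array(cs)/5.+[200,140]-.4
    else: uv=np.array([(158,50),(430,68),(412,272),(145,253)])/6+[290,140]-.4
    w=pix2w(c,uv,.016); ctr=w.mean(0)
    ex=(w[0]+w[1]-w[2]-w[3])[:2]; ey=(w[0]+w[3]-w[1]-w[2])[:2]
    print(n,ctr.round(4),'size',np.hypot(*ex)/2,np.hypot(*ey)/2,'yaw',np.degrees([np.arctan2(ex[1],ex[0]),np.arctan2(-ey[0],ey[1])]).round(2))
for n,uv,s,a in [('R1',(220,211),-1,30),('L2',(261,212),1,5),('R3',(316,211),-1,5),('L4',(362,212),1,15)]:
    x,y,_=pix2w(c,uv,.02)[0]; u0=np.array(uv)-20
    sub=np.clip((128-im[u0[1]:u0[1]+40,u0[0]:u0[0]+40])/25,0,1)
    p,e=fit(c,parts(s),sub,u0,(x,y,np.radians(a))); print(n,p[:2].round(4),np.degrees(p[2]).round(1),'err',round(e,3))
s=env.read_state(); print(s['tcp_pos'],s['ee_rot'])
E
```

```text
L [0.5926 0.0648 0.016 ] size 0.1227559285609636 0.16268975965406185 yaw [-3.74 -3.79]
R [ 0.5912 -0.1715  0.016 ] size 0.12182453091904086 0.1602064983530416 yaw [-3.25 -2.79]
R1 [0.4233 0.2449] 36.3 err 0.095
L2 [0.4269 0.0852] 9.4 err 0.211
R3 [ 0.4309 -0.0817] 12.5 err 0.135
L4 [ 0.434  -0.2732] 14.6 err 0.169
[ 0.24602192 -0.54669105  0.21769779] [[ 9.11959888e-01  4.10279008e-01 -5.46256215e-04]
 [ 4.10279349e-01 -9.11958594e-01  1.54221780e-03]
 [ 1.34576541e-04 -1.63055842e-03 -9.99998662e-01]]
```

{"op": "step_arm", "data": {"plan": "40 50 0 -0.05;80 100 0 -0.1;120 150 0 -0.17;160 200 0 -0.17;188 245 0 -0.17;188 274 0 -0.17;188 274 0 -0.17;188 274 0 -0.17;188 274 0 -0.17", "gripper": 50, "squeeze": 20}}

```text
t: 1.0
tcp_pos: [0.4343, -0.2726, 0.2184]
ee_rot: [[0.968, 0.252, -0.0], [0.252, -0.968, -0.0], [-0.0, 0.0, -1.0]]
ft_force: [0.4, -0.0, -0.9]
gripper_width: 0.537
finger_force: 0.0
```

```bash
python3 - <<'E'
from h import *
d=snap('wrist','w1'); s=env.read_state(); print(d['intrinsics'],d['k1'],d['eye'],d['attitude'],s['tcp_pos'],s['t'])
E
```

```text
[[284.61679178   0.         315.13036971]
 [  0.         284.61679178 200.92843871]
 [  0.           0.           1.        ]] -0.00803667136111711 [ 0.50037027 -0.25427469  0.3832373 ] [[ 2.52011324e-01 -9.36592789e-01 -2.43483554e-01]
 [-9.67724103e-01 -2.43749477e-01 -6.40019794e-02]
 [ 5.94803462e-04  2.51754127e-01 -9.67791044e-01]] [ 0.43397152 -0.27340691  0.2184057 ] 1.05
```

View pics/w1.png

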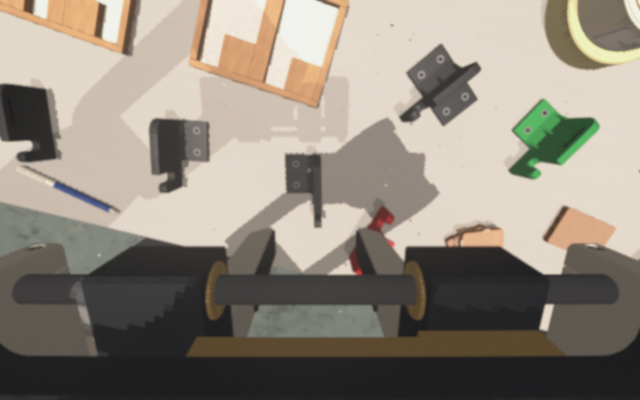

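The wrist view shows L4 at (303,187), R3 at (180,150), and the right tray's near corners at (192,62) and (317,106). I'll refine L4 and R3 with the silhouette fit.

```bash
cat >> fit.py <<'E'
def refine(f,items,out=None,th=75,z=0.,pad=14):
    c=load(f); im=c['im'].astype(float).mean(2); vis=cv2.cvtColor(c['im'],cv2.COLOR_RGB2BGR); vis=cv2.resize(vis,None,fx=4,fy=4,interpolation=cv2.INTER_CUBIC)
    res={}
    for n,(x,y,a,s) in items.items():
        a=np.radians(a); P=parts(s); u=np.vstack([w2pix(c,p@Rz(a).T+[x,y,z]) for p in P])
        o=np.floor(u.min(0)-pad).astype(int).clip(0); e=np.ceil(u.max(0)+pad).astype(int)
        sub=np.clip((th+10-im[o[1]:e[1],o[0]:e[0]])/20,0,1)
        p,er=fit(c,P,sub,o,(x,y,a),z=z); res[n]=p
        print(n,p[:2].round(4),np.degrees(p[2]).round(1),'err',round(er,3))
        for q in P:
            h=cv2.convexHull(np.round((w2pix(c,q@Rz(p[2]).T+[p[0],p[1],z])+.5)*4).astype(np.int32)); cv2.polylines(vis,[h],True,(0,255,255),1)
        if out: cv2.imwrite(f'pics/{out}_{n}.png',vis[max(0,o[1]*4):e[1]*4,max(0,o[0]*4):e[0]*4])
    return res
E
python3 - <<'E'
from fit import *
refine('w1',{'L4':(.434,-.2732,14.6,1),'R3':(.431,-.0817,12.5,-1)},'o')
a=cv2.imread('pics/o_L4.png');b=cv2.imread('pics/o_R3.png');h=max(a.shape[0],b.shape[0])
cv2.imwrite('pics/o1.png',np.hstack([cv2.copyMakeBorder(i,0,h-i.shape[0],0,0,0) for i in(a,b)]))
E
```

```text
L4 [ 0.4323 -0.2746] 18.9 err 1.471
R3 [ 0.4289 -0.0899] 0.3 err 1.281
```

View pics/o1.png

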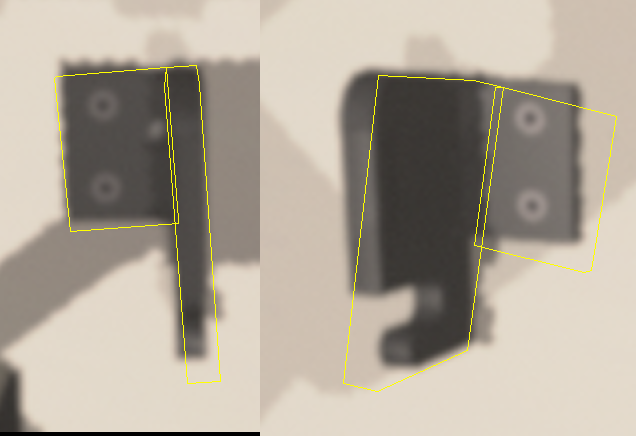

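```bash
sed -i "s/def parts.*/def parts(s): return [box(-32,36,-5,5,0,58),box(-54,-32,-5,5,0,33),box(-16,36,*sorted((5*s,42*s)),0,6)]/; s/th=75/th=118/" fit.py
python3 - <<'E'
from fit import *
refine('w1',{'L4':(.434,-.2732,14.6,1),'R3':(.431,-.0817,9.5,-1)},'o')
a=cv2.imread('pics/o_L4.png');b=cv2.imread('pics/o_R3.png');h=max(a.shape[0],b.shape[0])
cv2.imwrite('pics/o2.png',np.hstack([cv2.copyMakeBorder(i,0,h-i.shape[0],0,0,0) for i in(a,b)]))
# right tray near corners, and inner dividing
c=load('w1'); print(pix2w(c,[(192,62),(317,106)],.016), c['im'][200:215:5,330:345:5].mean(2))
E
```

```text
L4 [ 0.4323 -0.2749] 15.2 err 0.074
R3 [ 0.4295 -0.0855] 8.8 err 0.226
[[ 0.53599444 -0.09427468  0.016     ]
 [ 0.52510203 -0.25043195  0.016     ]] [[134.66666667 134.66666667 134.33333333]
 [205.         209.66666667 208.66666667]
 [215.         214.66666667 214.33333333]]
```

View pics/o2.png

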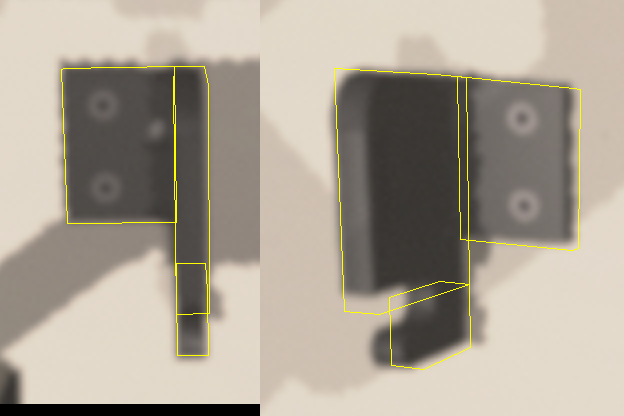

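L4's overlay fits well. Picking it now.

{"op": "step_arm", "data": {"plan": "-2 -2 -45 0;-2 -2 -90 0;-2 -2 -135 0;-2 -2 -175 0;-2 -2 -196 0;-2 -2 -196 0;-2 -2 -196 0", "gripper": 50}}

```text
t: 1.75
tcp_pos: [0.4317, -0.2762, 0.0229]
ee_rot: [[0.969, 0.248, -0.001], [0.248, -0.969, 0.0], [-0.0, -0.0, -1.0]]
ft_force: [0.3, -0.7, 0.8]
gripper_width: 0.536
finger_force: 0.0
```

{"op": "step_arm", "data": {"plan": "0 0 0 0;0 0 0 0;0 0 0 0;0 0 0 0;0 0 0 0;0 0 0 0;0 0 0 0", "gripper": 0, "squeeze": 25}}

```text
t: 2.45
tcp_pos: [0.4324, -0.2752, 0.0229]
ee_rot: [[0.968, 0.25, 0.0], [0.25, -0.968, -0.0], [0.0, 0.0, -1.0]]
ft_force: [-0.5, 1.0, 2.7]
gripper_width: 0.101
finger_force: 25.0
```

{"op": "step_arm", "data": {"plan": "0 0 45 0;0 0 90 0;0 0 135 -0.05;10 40 165 -0.12;20 85 175 -0.2;30 130 175 -0.28;40 175 175 -0.318;50 220 175 -0.318;60 265 175 -0.318;70 310 175 -0.318;70 315 175 -0.318;70 315 175 -0.318"}}

```text
t: 3.65
tcp_pos: [0.5019, 0.0411, 0.1971]
ee_rot: [[0.998, -0.062, -0.001], [-0.062, -0.998, -0.0], [-0.001, 0.0, -1.0]]
ft_force: [-0.0, -1.1, -1.2]
gripper_width: 0.11
finger_force: 25.0
```

```bash
python3 - <<'E'
from h import *
d=snap('wrist','w2'); s=env.read_state(); print(s['tcp_pos'],s['gripper_width'],s['finger_force'])
E
```

```text
[0.50187158 0.0398284  0.19723372] 0.10475264507743798 24.967701137065887
```

View pics/w2.png

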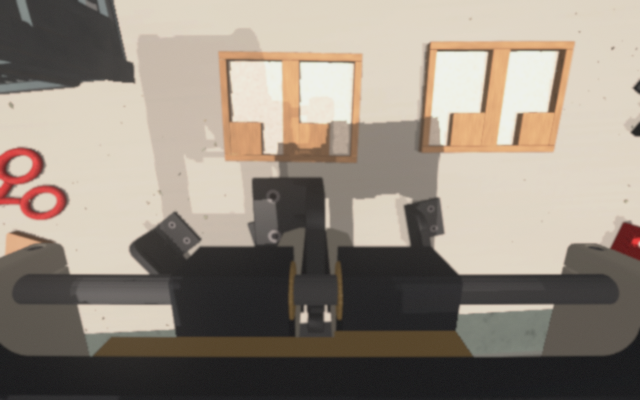

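The wrist view shows the left tray with corners (219,53), (363,55), (357,161), (224,160), the right tray at (420–574, 42–152), and the held bracket in the fingers. I'll fit both trays as box outlines, plus R1 and R3.

```bash
python3 - <<'E'
from fit import *
c=load('w2'); hsv=cv2.cvtColor(c['im'],cv2.COLOR_RGB2HSV)
m=((hsv[...,0]<22)&(hsv[...,1]>95)).astype(np.uint8)*255
for n,(x0,y0,x1,y1),g in [('L',(205,40,378,172),(.5926,.0648,-3.75)),('R',(405,30,590,165),(.5912,-.1725,-3.2))]:
    s=m[y0:y1,x0:x1]; ct,_=cv2.findContours(s,cv2.RETR_EXTERNAL,cv2.CHAIN_APPROX_NONE)
    f=np.zeros_like(s); cv2.drawContours(f,[max(ct,key=cv2.contourArea)],-1,255,-1)
    p,e=fit(c,[box(-61,61,-80.5,80.5,0,16)],f/255.,np.array([x0,y0]),(g[0],g[1],np.radians(g[2])))
    a=p[2]; print(n,p[:2].round(4),np.degrees(a).round(2),'err',round(e,3))
    for sy in (-59.5,22.5) if n=='L' else (59.5,-22.5): print('  nest',(p[:2]+(Rz(a)@[.009,sy/1000,0])[:2]).round(4))
E
```

```text
L [0.591  0.0645] -4.55 err 0.043
  nest [0.5953 0.0045]
  nest [0.6018 0.0862]
R [ 0.5878 -0.171 ] -3.3 err 0.057
  nest [ 0.6002 -0.1121]
  nest [ 0.5955 -0.194 ]
```

```bash
python3 - <<'E'
from fit import *
c=load('w2'); vis=cv2.resize(cv2.cvtColor(c['im'],cv2.COLOR_RGB2BGR),None,fx=4,fy=4,interpolation=cv2.INTER_CUBIC)
for x,y,a in[(.591,.0645,-4.55),(.5878,-.171,-3.3)]:
    q=np.array([[61,80.5,16],[61,-80.5,16],[-61,-80.5,16],[-61,80.5,16]])/1000@Rz(np.radians(a)).T+[x,y,0]
    cv2.polylines(vis,[np.round((w2pix(c,q)+.5)*4).astype(np.int32)],True,(255,0,0),1)
cv2.imwrite('pics/t.png',np.hstack([vis[150:670,840:1480][:, :],vis[150:670,1660:2320]])[:, ::1]); 
v=cv2.imread('pics/t.png'); cv2.imwrite('pics/t.png',cv2.resize(v,(800,int(520*800/v.shape[1]))))
E
```

```text
(no output)
```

View pics/t.png

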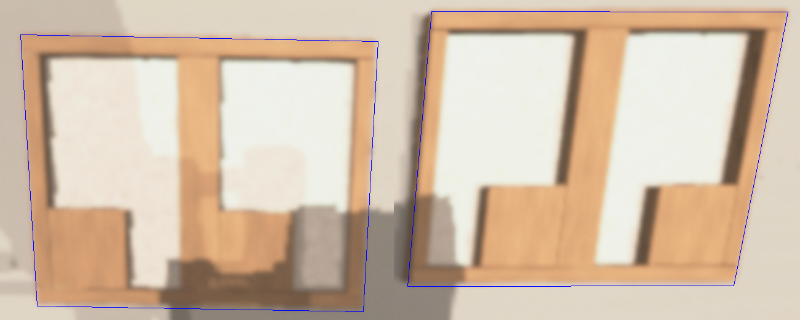

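{"op": "step_arm", "data": {"plan": "40 18 0 -0.01;80 36 -20 -0.01;100 46 -60 -0.01;100 46 -105 -0.01;100 46 -130 -0.01;100 46 -142 -0.01;100 46 -142 -0.01;100 46 -150 -0.01;100 46 -158 -0.01;100 46 -164 -0.01;100 46 -167 -0.01;100 46 -167 -0.01"}}

```text
t: 4.9
tcp_pos: [0.6019, 0.0859, 0.0303]
ee_rot: [[0.997, -0.075, -0.001], [-0.075, -0.997, -0.0], [-0.001, 0.0, -1.0]]
ft_force: [-0.3, -0.4, -0.8]
gripper_width: 0.108
finger_force: 25.0
```

{"op": "step_arm", "data": {"plan": "0 0 -1 0;0 0 -2 0;0 0 -3 0;0 0 -3 0"}}

```text
t: 5.3
tcp_pos: [0.6022, 0.0859, 0.0276]
ee_rot: [[0.997, -0.075, -0.0], [-0.075, -0.997, 0.0], [-0.0, -0.0, -1.0]]
ft_force: [-0.4, -0.4, -0.8]
gripper_width: 0.109
finger_force: 25.0
```

{"op": "step_arm", "data": {"plan": "0 0 0 0;0 0 0 0;0 0 0 0;0 0 0 0;0 0 45 0;0 0 90 0;0 0 135 0;-30 0 165 0;-75 0 165 0;-110 0 165 0;-110 0 165 0", "gripper": 50}}

```text
t: 6.4
tcp_pos: [0.4884, 0.086, 0.192]
ee_rot: [[0.997, -0.075, -0.002], [-0.075, -0.997, -0.0], [-0.002, 0.0, -1.0]]
ft_force: [0.5, 0.2, -0.3]
gripper_width: 0.537
finger_force: 0.0
```

```bash
python3 - <<'E'
from fit import *
d=snap('wrist','w3'); s=env.read_state(); print(s['tcp_pos'],s['gripper_width'],np.round(s['ee_rot'],3))
refine('w2',{'R1':(.4233,.2449,36.3,-1)})
E
```

```text
[0.49069923 0.08592961 0.19267938] 0.5359389376940641 [[ 0.997 -0.075  0.   ]
 [-0.075 -0.997  0.   ]
 [ 0.    -0.    -1.   ]]
R1 [0.382  0.2422] 66.6 err 0.52
```

View pics/w3.png

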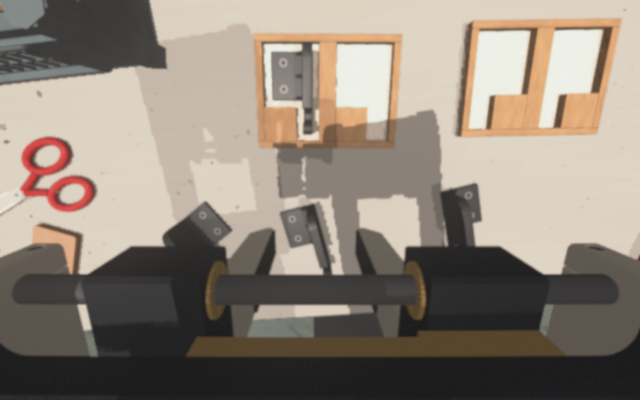

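The picture shows L4 seated in the left tray's +y nest at (293,85), and L2 at (305,235). Next I'll refine L2 and check the seating.

```bash
python3 - <<'E'
from fit import *
refine('w3',{'L2':(.4269,.0852,12,1)},'o',pad=8); refine('w3',{'L4n':(.602,.086,-4,1)},'o',z=.004,pad=4,th=95)
a=cv2.imread('pics/o_L2.png');b=cv2.imread('pics/o_L4n.png');h=max(a.shape[0],b.shape[0])
cv2.imwrite('pics/o3.png',np.hstack([cv2.copyMakeBorder(i,0,h-i.shape[0],0,0,0) for i in(a,b)]))
E
```

```text
L2 [0.4247 0.0868] 9.9 err 0.467
L4n [0.6153 0.0193] 11.3 err 1.0
```

View pics/o3.png

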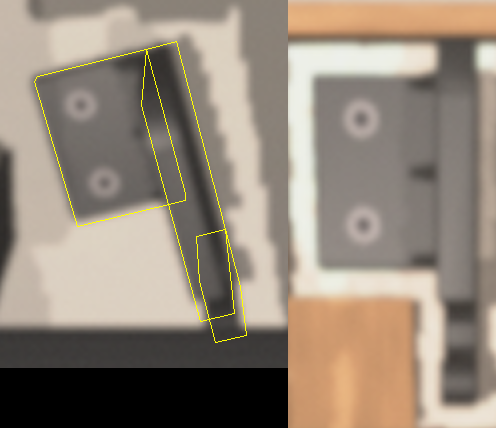

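{"op": "step_arm", "data": {"plan": "-33 0 0 0.12;-67 1 0 0.248;-67 1 -45 0.248;-67 1 -90 0.248;-67 1 -135 0.248;-67 1 -160 0.248;-67 1 -169 0.248;-67 1 -169 0.248;-67 1 -169 0.248"}}

```text
t: 7.35
tcp_pos: [0.4269, 0.0869, 0.0252]
ee_rot: [[0.985, 0.172, 0.002], [0.172, -0.985, 0.0], [0.002, 0.0, -1.0]]
ft_force: [0.1, -0.6, -0.0]
gripper_width: 0.539
finger_force: 0.0
```

{"op": "step_arm", "data": {"plan": "0 0 0 0;0 0 0 0;0 0 0 0;0 0 0 0;0 0 0 0;0 0 0 0;0 0 0 0", "gripper": 0}}

```text
t: 8.05
tcp_pos: [0.4252, 0.0868, 0.0238]
ee_rot: [[0.985, 0.172, 0.0], [0.172, -0.985, 0.0], [0.0, -0.0, -1.0]]
ft_force: [-0.7, -0.0, 1.8]
gripper_width: 0.107
finger_force: 25.0
```

{"op": "step_arm", "data": {"plan": "0 0 50 0;0 0 95 0;20 -10 130 -0.1;60 -30 130 -0.2;100 -50 130 -0.248;140 -70 130 -0.248;171 -83 130 -0.248;171 -83 130 -0.248;171 -83 90 -0.248;171 -83 50 -0.248;171 -83 30 -0.248;171 -83 30 -0.248"}}

```text
t: 9.25
tcp_pos: [0.592, 0.0044, 0.0489]
ee_rot: [[0.997, -0.075, -0.009], [-0.075, -0.997, 0.001], [-0.009, -0.0, -1.0]]
ft_force: [-0.3, 0.4, -1.2]
gripper_width: 0.107
finger_force: 25.0
```

{"op": "step_arm", "data": {"plan": "0 0 -8 0;0 0 -15 0;0 0 -20 0;0 0 -24 0;0 0 -26 0;0 0 -26 0;0 0 -26 0"}}

```text
t: 9.95
tcp_pos: [0.5964, 0.0038, 0.0279]
ee_rot: [[0.997, -0.075, 0.0], [-0.075, -0.997, 0.0], [0.0, -0.0, -1.0]]
ft_force: [-0.9, -0.1, -1.2]
gripper_width: 0.109
finger_force: 25.0
```

{"op": "step_arm", "data": {"plan": "0 0 0 0;0 0 0 0;0 0 0 0;0 0 0 0;0 0 45 0;0 0 90 0;0 0 135 0;-30 -25 165 0.1;-70 -55 165 0.2;-106 -85 165 0.23;-106 -85 165 0.23;-106 -85 165 0.23", "gripper": 50}}

```text
t: 11.15
tcp_pos: [0.4899, -0.0817, 0.193]
ee_rot: [[0.988, 0.152, 0.001], [0.152, -0.988, -0.0], [0.001, 0.0, -1.0]]
ft_force: [0.7, 0.6, 0.3]
gripper_width: 0.537
finger_force: 0.0
```

```bash
python3 - <<'E'
from fit import *
d=snap('wrist','w4'); s=env.read_state(); print(s['tcp_pos'],s['gripper_width'],np.round(s['ee_rot'],3))
refine('w4',{'R3':(.4295,-.0850,9,-1)},'o',pad=8)
a=cv2.imread('pics/o_R3.png'); cv2.imwrite('pics/o_R3s.png',a)
v=cv2.resize(cv2.cvtColor(d['frame'],cv2.COLOR_RGB2BGR)[0:250],(800,312))
h=a.shape[0]; v=v[:,:]; w=a.shape[1]
can=np.zeros((600,800,3),np.uint8); can[:312]=v; k=min(1,288/h); a=cv2.resize(a,None,fx=k,fy=k); can[312:312+a.shape[0],:a.shape[1]]=a
cv2.imwrite('pics/o4.png',can)
E
```

```text
[ 0.49059841 -0.08119969  0.19303451] 0.5356706260218411 [[ 0.988  0.153  0.001]
 [ 0.153 -0.988  0.   ]
 [ 0.001  0.    -1.   ]]
R3 [ 0.4316 -0.0813] 10.1 err 0.36
```

View pics/o4.png

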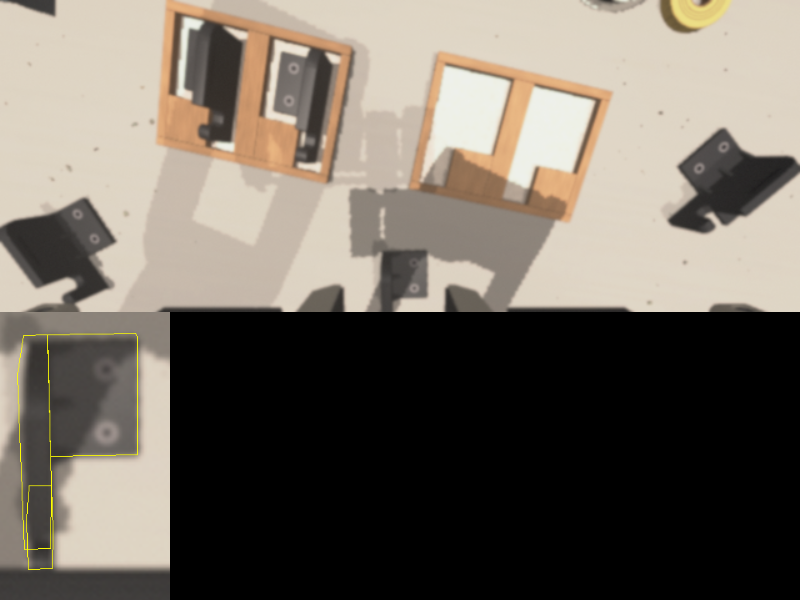

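{"op": "step_arm", "data": {"plan": "-29 0 0 0.02;-58 -1 0 0.02;-58 -1 -30 0.02;-58 -1 -75 0.02;-58 -1 -120 0.02;-58 -1 -155 0.02;-58 -1 -169 0.02;-58 -1 -169 0.02;-58 -1 -169 0.02"}}

```text
t: 12.1
tcp_pos: [0.4331, -0.0817, 0.0241]
ee_rot: [[0.985, 0.175, 0.0], [0.175, -0.985, 0.0], [0.0, -0.0, -1.0]]
ft_force: [0.2, -0.4, -0.4]
gripper_width: 0.537
finger_force: 0.0
```

{"op": "step_arm", "data": {"plan": "0 0 0 0;0 0 0 0;0 0 0 0;0 0 0 0;0 0 0 0;0 0 0 0;0 0 0 0", "gripper": 0}}

```text
t: 12.8
tcp_pos: [0.4323, -0.0823, 0.0239]
ee_rot: [[0.985, 0.174, 0.0], [0.174, -0.985, -0.0], [0.0, 0.0, -1.0]]
ft_force: [-1.5, 0.1, 2.5]
gripper_width: 0.106
finger_force: 25.0
```

```bash
python3 - <<'E'
from fit import *
c=load('w4'); hsv=cv2.cvtColor(c['im'],cv2.COLOR_RGB2HSV)
m=((hsv[...,0]<22)&(hsv[...,1]>95)).astype(np.uint8)*255
x0,y0,x1,y1=315,30,500,190; s=m[y0:y1,x0:x1]; ct,_=cv2.findContours(s,cv2.RETR_EXTERNAL,cv2.CHAIN_APPROX_NONE)
f=np.zeros_like(s); cv2.drawContours(f,[cv2.convexHull(max(ct,key=cv2.contourArea))],-1,255,-1)
p,e=fit(c,[box(-61,61,-80.5,80.5,0,16)],f/255.,np.array([x0,y0]),(.589,-.171,-.055)); a=p[2]
print(p[:2].round(4),np.degrees(a).round(2),round(e,3))
for sy in (59.5,-22.5): print('  nest',(p[:2]+(Rz(a)@[.009,sy/1000,0])[:2]).round(4))
for w in('w4',): refine(w,{'R1':(.4233,.2449,36.3,-1)},pad=8)
E
```

```text
[ 0.5887 -0.1718] -2.95 0.027
  nest [ 0.6008 -0.1128]
  nest [ 0.5965 -0.1947]
R1 [0.4213 0.244 ] 34.9 err 0.161
```

{"op": "step_arm", "data": {"plan": "0 0 50 0;0 0 95 0;20 -15 130 -0.1;55 -40 130 -0.2;90 -65 130 -0.229;125 -90 130 -0.229;164 -113 130 -0.229;164 -113 130 -0.229;164 -113 90 -0.229;164 -113 50 -0.229;164 -113 30 -0.229;164 -113 30 -0.229"}}

```text
t: 14.0
tcp_pos: [0.5923, -0.1934, 0.0487]
ee_rot: [[0.999, -0.054, -0.008], [-0.054, -0.999, 0.003], [-0.008, -0.003, -1.0]]
ft_force: [0.1, 0.7, -2.2]
gripper_width: 0.105
finger_force: 25.0
```

{"op": "step_arm", "data": {"plan": "0 0 -8 0;0 0 -15 0;0 0 -20 0;0 0 -24 0;0 0 -26 0;0 0 -26 0;0 0 -26 0"}}

```text
t: 14.7
tcp_pos: [0.5964, -0.1953, 0.0279]
ee_rot: [[0.999, -0.054, 0.0], [-0.054, -0.999, -0.0], [0.0, 0.0, -1.0]]
ft_force: [0.4, -0.0, -1.8]
gripper_width: 0.109
finger_force: 25.0
```

{"op": "step_arm", "data": {"plan": "0 0 0 0;0 0 0 0;0 0 0 0;0 0 0 0;0 0 45 0;0 0 90 0;0 0 135 0;-15 30 175 0;-30 70 192 0.1;-45 115 192 0.2;-60 160 192 0.3", "gripper": 50}}

```text
t: 15.8
tcp_pos: [0.5361, -0.0341, 0.2211]
ee_rot: [[0.969, 0.246, 0.003], [0.246, -0.969, -0.0], [0.003, 0.001, -1.0]]
ft_force: [1.2, 1.3, -0.2]
gripper_width: 0.54
finger_force: 0.0
```

{"op": "step_arm", "data": {"plan": "-15 45 0 0.1;-30 90 0 0.2;-50 135 0 0.3;-70 180 0 0.365;-90 225 0 0.365;-110 270 0 0.365;-115 279 0 0.365;-115 279 0 0.365;-115 279 0 0.365"}}

```text
t: 16.7
tcp_pos: [0.4216, 0.2431, 0.2196]
ee_rot: [[0.819, 0.574, 0.0], [0.574, -0.819, -0.001], [-0.0, 0.001, -1.0]]
ft_force: [-0.3, -0.7, 0.2]
gripper_width: 0.537
finger_force: 0.0
```

```bash
python3 - <<'E'
from fit import *
d=snap('wrist','w5'); s=env.read_state(); print(s['tcp_pos'],s['gripper_width'],np.round(s['ee_rot'],3),s['q'],s['t'])
refine('w5',{'R1':(.4213,.2440,35,-1)},'o',pad=8)
a=cv2.imread('pics/o_R1.png')
v=cv2.resize(cv2.cvtColor(d['frame'],cv2.COLOR_RGB2BGR)[0:250],(800,312))
can=np.zeros((600,800,3),np.uint8); can[:312]=v; k=min(1,288/a.shape[0]); a=cv2.resize(a,None,fx=k,fy=k); can[312:312+a.shape[0],:a.shape[1]]=a
cv2.imwrite('pics/o5.png',can)
E
```

```text
[0.42187733 0.24265905 0.21964624] 0.538938940748261 [[ 0.82   0.573  0.   ]
 [ 0.573 -0.82  -0.001]
 [-0.     0.001 -1.   ]] [ 2.38948485e+01 -1.03690818e+01  1.02701312e+02 -3.41112220e-02
  8.76664702e+01  7.89601165e+01] 16.75
R1 [0.4205 0.2444] 34.2 err 0.298
```

View pics/o5.png

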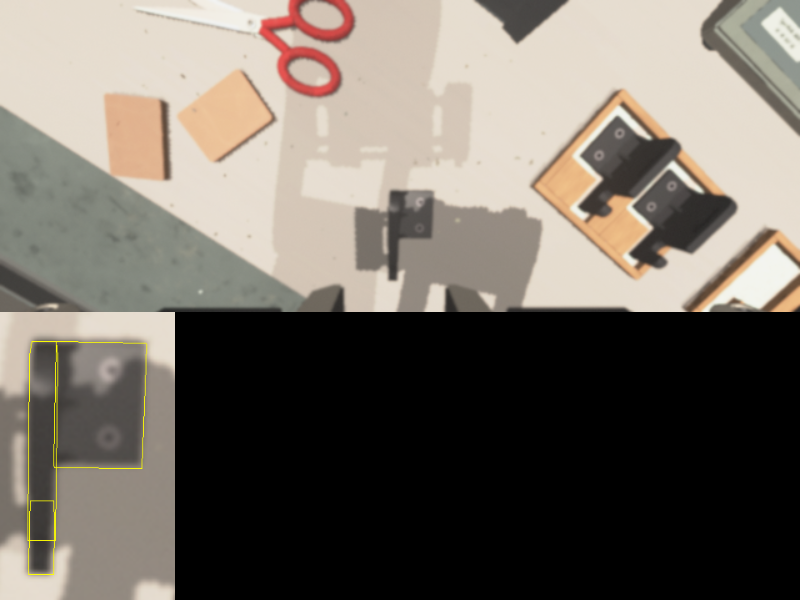

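{"op": "step_arm", "data": {"plan": "0 0 -45 0;0 0 -90 0;0 0 -135 0;0 0 -175 0;0 0 -196 0;0 0 -196 0;0 0 -196 0"}}

```text
t: 17.45
tcp_pos: [0.4219, 0.2427, 0.0241]
ee_rot: [[0.82, 0.572, -0.0], [0.572, -0.82, -0.0], [-0.0, 0.0, -1.0]]
ft_force: [0.4, -0.2, -0.1]
gripper_width: 0.533
finger_force: 0.0
```

{"op": "step_arm", "data": {"plan": "0 0 0 0;0 0 0 0;0 0 0 0;0 0 0 0;0 0 0 0;0 0 0 0;0 0 0 0", "gripper": 0}}

```text
t: 18.15
tcp_pos: [0.4213, 0.2439, 0.0238]
ee_rot: [[0.819, 0.574, 0.0], [0.574, -0.819, 0.0], [0.0, -0.0, -1.0]]
ft_force: [-0.6, -0.3, 3.2]
gripper_width: 0.105
finger_force: 25.0
```

{"op": "step_arm", "data": {"plan": "0 0 45 0;0 0 90 0;10 -20 130 -0.1;30 -60 130 -0.2;50 -100 130 -0.3;70 -140 130 -0.4;90 -180 130 -0.5;110 -220 130 -0.6;130 -260 130 -0.665;150 -300 130 -0.665;170 -340 130 -0.665;180 -357 130 -0.665"}}

```text
t: 19.35
tcp_pos: [0.6018, -0.1169, 0.153]
ee_rot: [[0.998, -0.057, -0.0], [-0.057, -0.998, -0.001], [-0.0, 0.001, -1.0]]
ft_force: [0.1, -0.4, -1.2]
gripper_width: 0.109
finger_force: 25.0
```

{"op": "step_arm", "data": {"plan": "0 0 0 0;0 0 -40 0;0 0 -80 0;0 0 -100 0;0 0 -100 0;0 0 -108 0;0 0 -115 0;0 0 -120 0;0 0 -124 0;0 0 -126 0;0 0 -126 0;0 0 -126 0"}}

```text
t: 20.55
tcp_pos: [0.6014, -0.1133, 0.0279]
ee_rot: [[0.999, -0.054, 0.0], [-0.054, -0.999, -0.0], [0.0, 0.0, -1.0]]
ft_force: [0.2, -0.3, -1.2]
gripper_width: 0.108
finger_force: 25.0
```

Release it, back off, and take a final look.

{"op": "step_arm", "data": {"plan": "0 0 0 0;0 0 0 0;0 0 0 0;0 0 0 0;0 0 45 0;0 0 90 0;0 0 135 0;-40 30 165 0;-85 60 180 0;-120 60 180 0;-120 60 180 0;-120 60 180 0", "gripper": 50}}

```text
t: 21.75
tcp_pos: [0.4808, -0.053, 0.2083]
ee_rot: [[0.999, -0.054, 0.002], [-0.054, -0.999, -0.0], [0.002, 0.0, -1.0]]
ft_force: [0.7, -0.4, 0.1]
gripper_width: 0.538
finger_force: 0.0
```

```bash
python3 - <<'E'
from h import *
d=snap('wrist','w6'); print(env.read_state()['ft_force'])
cv2.imwrite('pics/o6.png',cv2.resize(cv2.cvtColor(d['frame'],cv2.COLOR_RGB2BGR)[0:240,100:600],(800,384),interpolation=cv2.INTER_CUBIC))
E
```

```text
[-0.59295968  0.07998942 -0.23875716]
```

View pics/o6.png

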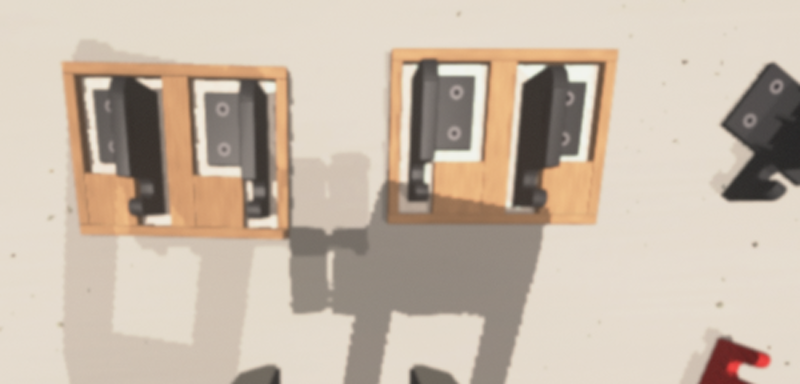

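All four brackets sit flat with their flanges inside the nests: left-hand ones at about (125,145) and (240,145), right-hand ones at (437,125) and (548,130). The centre bracket at (765,135) hasn't been touched.

```bash
python3 -c "from rig import env; print(env.sign_off())"
```

```text
the job is handed in; nothing more can be done
None
```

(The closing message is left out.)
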